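# Hold the colour reader over the white reference tile

### The job

Pull the pen-shaped colour reader straight up out of its upright holder, carry it over the tray of bottles without disturbing anything, and hold it upright and still with its lens centred about one centimetre above the white reference tile (not the blue one), never touching either tile. Do not put it down or let go: the job finishes with the gripper still holding the reader there.

Things in the scene. Friction and masses are not known exactly. Their poses are not given: they have to be found in the camera images.
- reader_grip (a point): The white pen-shaped colour reader, a round stick 22 mm thick and 165 mm long, about 90 g, standing upright in the holder. This point is on its axis at the middle of the black ribbed grip band (band 31 mm long), 133 mm above the lens end and 32 mm below the top end. z points along the stick from lens to top end.
- reader_lens (a point): Centre of the lens face at the reader's lower end (face 15 mm across; the end tapers to 22 mm over the first 20 mm). z points along the stick to its top end.
- holder: Loose blue round cup on a weighted dark foot, 1 kg, 80 mm high, foot 84 mm across, tube 36 mm outside (42 mm at the rim). Origin at the centre of its underside. The bore is 28 mm wide and its floor is 8 mm above the underside, so the reader stands 72 mm deep in it and its grip band is 61 mm above the rim.
- white_tile_top (a point): Centre of the upper face of the white reference tile: a loose glossy white disc 45 mm across in a black round bezel 56 mm across, 12 mm high, 0.2 kg, lying flat on the worktop. z up.
- blue_tile_top (a point): Centre of the upper face of the blue tile, the same in size and build but with a blue disc; not wanted for this job. It and the white one may lie either way round.
- bottle_tray: Fixed grey open tray, 300 mm along its own x (roughly away from the robot), 68 mm along its y, 35 mm high, floor 4 mm thick; origin at the centre of its underside. It holds four loose stock bottles 70 mm apart in a row along its x and lies between the holder (robot's left) and the tiles (robot's right). The tallest bottle top is about 120 mm above the worktop.
- stock_0: Small brown bottle with black cap in the tray, 42 mm across, 90 mm tall; origin at the centre of its underside.
- stock_1: White bottle with white cap in the tray, 46 mm across, 102 mm tall; origin at the centre of its underside.
- stock_2: Cream bottle with blue cap in the tray, 50 mm across, 114 mm tall; origin at the centre of its underside.
- amber_bottle_1: Larger brown bottle with black cap in the tray, 51 mm across, 116 mm tall; origin at the centre of its underside.

How it is judged:
By the outcome, as a careful person would: the job done as asked, in the order asked, and still so for the second after the job is handed in, while the arm keeps its last pose, push and grip.
It also fails if it takes over 48 s, if anything falls off the work surface, if the arm or the gripper's body presses on something with over 40 N, if the wrist force passes 120 N, or if a joint passes its speed limit or range.

### The arm

A 7-joint arm with a two-finger parallel gripper is mounted at the origin on a cart in front of the work surface, level with it; the furniture and walls round the work are solid. World frame = base frame: x ahead of the robot, y to its left, z up, the work surface at z = 0. Lengths are in m, angles in rad, forces in N, time in s.
With the tool pointing down it reaches from about 0.35 to 0.9 m from the base axis. Payload 8.1 kg.
Tool frame: the origin (TCP) lies on the centre line of the jaws, within the pads' length; the fingertips stand 17 mm ahead of it and the grasp point (between the pads) lies 2 mm behind it; z points along the fingers, y is the line along which they close (so a half turn about z gives the same grasp; the last joint's range is limited). The gripper opens to 92 mm and grips with 3 to 60 N. Pads are 19 mm wide; open, the fingers measure 130 mm over their backs; the gripper's body (75 mm by 190 mm) begins 47 mm behind the grasp point.
Start: joints at [-1.337, 0.434, 0.025, 1.573, -0.012, 1.134, -0.075], TCP at [0.207, 0.59, 0.244] pointing down, gripper open.
Joint ranges: [-2.62, 2.62], [-0.44, 2.09], [-1.27, 1.32], [0.08, 2.57], [-1.32, 4.46], [0.12, 2], [-2.74, 2.74]. Speed limits (rad/s): [2.22, 2.22, 3.01, 3.01, 3.14, 3.14, 3.14].

### API

Orientations are given as a unit quaternion [w, x, y, z].
In Python, from station import bot gives the robot as it stands. Calls block until the motion is done:
- bot.movep(position, orientation): joint-space move of the TCP to a pose.
- bot.move_linear(position, attitude=None, velocity=0.15, max_force=None): straight line of the TCP; attitude=None keeps the orientation; velocity is the mean speed in m/s. With max_force (N) it stops when the force on the tool has changed by that much, and returns True; else False.
- bot.move_joints(angles): joint-space move.
- bot.move_gripper(opening, f_grip=None): finger opening in m; f_grip is the grip in N (None keeps the last); returns when the fingers have stopped.
- bot.hold(seconds).
- bot.solve_ik(position, orientation): joint angles nearest the present ones, or None.
- bot.sense(): the state.
- bot.camera(name): name is "scene" or "side" or "wrist"; returns a dict with "color" (420x560x3 uint8, blue, green, red), "fx", "fy", "cx", "cy" (pixels), "T" (4x4, takes a point from camera to world coordinates). Camera axes: x right, y down, z forward; pixel columns grow to the right and rows downward; lengths in m; the calibration is good to about 2 mm. The wrist camera is an equidistant fisheye: a pixel r from the principal point sees the ray r / f radians off the axis. A picture is of the moment at which its call begins. There is no depth.
A pose or a line that the arm cannot do raises bot.Unreachable and nothing moves.
- bot.hand_in(): hands the job in; it is judged then, once.
Trained networks look in a picture, given as the dict that the camera call returned (one of the last four; its "shot" number tells which), for a name from the list of things; names that differ only in an ending like _2 or _b are one class to them, and where a whole thing is asked for, a point or a joint stands for the part that bears it (a point fixed in the world has none). Each returns a list of dicts, best first, with "confidence" (0 to 1); they miss things now and then, are a little off and sometimes report something else, mostly with a low value. They report only what shows in the picture. A call takes as long as a camera call.
- bot.recognise(query, picture): "location" ([x, y, z] in m, in world coordinates, good to about 4 mm: the middle of the surface that is visible of it).
- bot.mark_of(query, picture): "location" ([x, y, z] in m, in world coordinates, good to about 4 mm: a listed point, or the origin of a listed thing).
The state is a dict: "time": time; "joint_pos": joint angles; "joint_velocities": joint speeds; "tau": joint torques, N m; "tcp_pos": TCP position; "orientation": TCP orientation; "wrist_force": force on the tool from outside, world axes, zero at the start; "moment": the same for the moment, N m; "grip_width": finger opening in m; "finger_force": force on a finger pad.
Only numpy, scipy, OpenCV 4.12 (cv2) and the standard library are available. Lean on these libraries where they do the work, as an engineer would, in place of code of your own. Each camera call takes 0.05 s, during which the arm holds its last target. There are 200 camera calls.

## Working session

There is one attempt and no reset: what is moved stays moved. The work goes in short steps, each a Python script; the robot and the scene stay as the last script left them, time stands still between calls to the robot, and variables do not carry over. Pictures are saved under pics/ and viewed, at most 10 in all, crops included, and the job is handed in when it is done.

```bash
mkdir -p pics
python3 - <<'E'
from station import bot
import cv2,numpy as np
P={}
for n in("scene","side"):
    P[n]=bot.camera(n); cv2.imwrite(f"pics/{n}0.png",P[n]["color"]); print(n,P[n]["T"][:3,3].round(2))
for q in("reader_grip","reader_lens","holder","white_tile_top","blue_tile_top","bottle_tray","stock_2","amber_bottle_1"):
    for n in P:
        p=P[n]
        for d in bot.mark_of(q,p)[:2]:
            X=np.array(d["location"]); c=np.linalg.inv(p["T"])@np.r_[X,1]
            print(q,n,X.round(3),round(d["confidence"],2),(p["fx"]*c[0]/c[2]+p["cx"]).round(),(p["fy"]*c[1]/c[2]+p["cy"]).round())
s=bot.sense();print(s["time"],s["tcp_pos"],s["orientation"])
E
```

```text
scene [-0.01 -0.73  0.62]
side [ 0.42 -0.67  0.72]
reader_grip scene [0.527 0.296 0.145] 0.7 232.0 160.0
reader_grip scene [ 0.485 -0.078  0.012] 0.22 311.0 285.0
reader_grip side [0.529 0.299 0.141] 0.71 265.0 134.0
holder scene [ 0.527  0.297 -0.002] 0.86 236.0 213.0
holder side [ 0.53   0.295 -0.003] 0.77 266.0 174.0
holder side [ 0.503  0.084 -0.003] 0.67 265.0 220.0
white_tile_top scene [ 0.485 -0.076  0.009] 0.6 310.0 286.0
white_tile_top side [ 0.49  -0.077  0.011] 0.62 268.0 262.0
blue_tile_top scene [ 0.456 -0.206  0.014] 0.94 341.0 325.0
blue_tile_top side [ 0.457 -0.206  0.015] 0.59 260.0 309.0
bottle_tray scene [0.503 0.086 0.002] 0.67 273.0 250.0
bottle_tray side [ 0.504  0.082 -0.003] 0.74 266.0 221.0
stock_2 scene [0.534 0.082 0.005] 0.97 285.0 246.0
stock_2 scene [0.409 0.082 0.005] 0.7 237.0 264.0
stock_2 side [ 0.466  0.083 -0.001] 0.93 252.0 221.0
stock_2 side [0.541 0.084 0.001] 0.91 279.0 218.0
amber_bottle_1 scene [0.615 0.087 0.007] 0.91 312.0 233.0
amber_bottle_1 side [0.614 0.088 0.006] 0.64 305.0 213.0
0.9 [0.20656366 0.5899114  0.24375236] [1.93376401e-06 1.67648034e-01 9.85846912e-01 5.03976264e-05]
```

View pics/scene0.png

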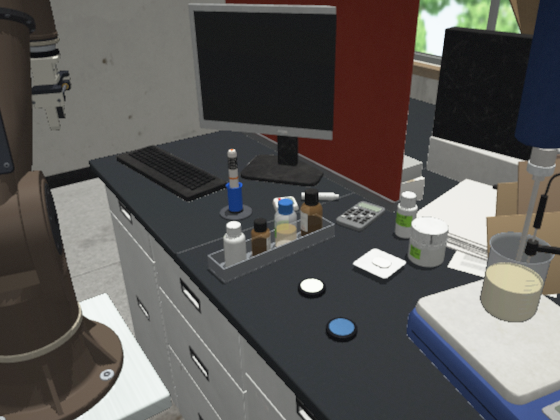

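View pics/side0.png

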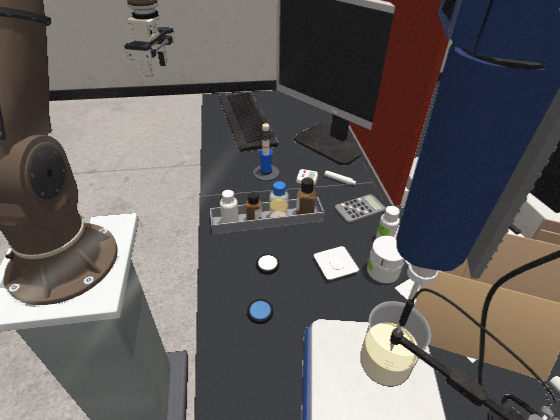

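Scene view: the reader stands in the blue cup at about (232,160). The white tile is at (312,287), the blue tile at (341,328), and the tray lies between them and the holder; the side view agrees (reader (265,140), white tile (267,263), blue tile (260,311)). Next I check the monitor clearance, refine the marks and move above the reader.

```bash
cat > h.py <<'E'
from station import bot
import cv2,numpy as np
def ray(p,u,v):
    x,y=(u-p["cx"])/p["fx"],(v-p["cy"])/p["fy"]
    if p.get("fish"):
        r=np.hypot(x,y); d=np.array([np.sin(r)*x/max(r,1e-9),np.sin(r)*y/max(r,1e-9),np.cos(r)])
    else: d=np.array([x,y,1.])
    d=p["T"][:3,:3]@d; return p["T"][:3,3],d/np.linalg.norm(d)
def plane(p,u,v,z):
    o,d=ray(p,u,v); return o+d*(z-o[2])/d[2]
def tri(rs):
    A=sum(np.eye(3)-np.outer(d,d) for o,d in rs); b=sum((np.eye(3)-np.outer(d,d))@o for o,d in rs)
    return np.linalg.solve(A,b)
def cam(n):
    p=bot.camera(n); p["fish"]=n=="wrist"; return p
def pix(p,X):
    c=np.linalg.inv(p["T"])@np.r_[X,1]
    if p.get("fish"):
        t=np.arctan2(np.hypot(c[0],c[1]),c[2]);k=t/np.hypot(c[0],c[1]);return p["cx"]+p["fx"]*k*c[0],p["cy"]+p["fy"]*k*c[1]
    return p["fx"]*c[0]/c[2]+p["cx"],p["fy"]*c[1]/c[2]+p["cy"]
E
python3 - <<'E'
from h import *
a,b=cam("scene"),cam("side")
print("monitor base",plane(a,243,175,0).round(2),plane(b,295,145,0).round(2),"corner",tri([ray(a,195,125),ray(b,278,90)]).round(2), tri([ray(a,333,134),ray(b,376,122)]).round(2))
print("tile",plane(a,312,287,.012).round(3),plane(b,267.5,263,.012).round(3))
bot.move_linear([0.207,0.59,0.36],velocity=.2)
q=[0,0,1,0]
print(bot.solve_ik([.528,.297,.30],q), bot.solve_ik([.487,-.077,.155],q))
bot.movep([.45,.297,.32],q)
w=cam("wrist"); cv2.imwrite("pics/w1.png",w["color"]); print(w["T"].round(3),w["fx"])
for n in("reader_grip","holder","white_tile_top"):
    for d in bot.mark_of(n,w)[:2]: print(n,np.round(d["location"],3),d["confidence"],np.round(pix(w,d["location"])))
print(bot.sense()["time"],bot.sense()["tcp_pos"])
E
```

```text
monitor base [0.66 0.49 0.  ] [0.65 0.45 0.  ] corner [0.62 0.69 0.1 ] [0.89 0.35 0.12]
tile [ 0.483 -0.085  0.012] [ 0.489 -0.08   0.012]
[-0.71757546  0.36316354  0.16519451  1.54845736 -0.06190913  1.235097
  1.02823562] [-0.48579612  0.37511456  0.701033    2.03899702 -0.32386708  0.83692525
  1.97190214]
[[-0.003  0.969  0.248  0.384]
 [ 1.     0.002  0.002  0.299]
 [ 0.001  0.248 -0.969  0.462]
 [ 0.     0.     0.     1.   ]] 325.19226210127806
reader_grip [0.527 0.298 0.139] 0.77 [279. 265.]
reader_grip [0.409 0.08  0.004] 0.36 [135. 151.]
holder [ 0.526  0.296 -0.   ] 0.83 [278. 227.]
white_tile_top [ 0.49  -0.077  0.014] 0.55 [ 58. 206.]
3.3583 [0.44952465 0.29802978 0.31992772]
```

View pics/w1.png

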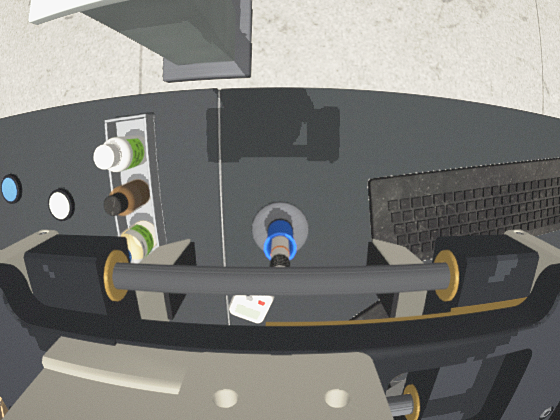

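Wrist view: the reader leaves the cup rim at (280,241) with its foot centred at (281,228), the white tile is at (61,206) and the blue one at (11,189). This agrees with the networks, so I grasp and lift a little.

Run:
```python
from h import *
q=[0,0,1,0]; x,y=.528,.297
w=cam("wrist");print("foot",plane(w,281,228,.01).round(3),"tile",plane(w,61,206,.012).round(3))
bot.movep([x,y,.26],q)
print(bot.move_linear([x,y,.139],velocity=.1,max_force=8))
print(bot.sense()["wrist_force"])
bot.move_gripper(0.0,f_grip=25)
s=bot.sense();print(s["grip_width"],s["finger_force"],s["wrist_force"],s["moment"])
print(bot.move_linear([x,y,.149],velocity=.04,max_force=15))
s=bot.sense();print(s["grip_width"],s["wrist_force"],s["moment"],s["tcp_pos"],s["time"])
b=cam("side");c=cam("scene")
u,v=map(int,pix(b,[x,y,.12]));im1=cv2.resize(b["color"][v-60:v+80,u-50:u+50],None,fx=4,fy=4)
u,v=map(int,pix(c,[x,y,.12]));im2=cv2.resize(c["color"][v-60:v+80,u-50:u+50],None,fx=4,fy=4)
cv2.imwrite("pics/g.png",np.hstack([im1,im2]))
```

```text
foot [0.525 0.299 0.01 ] tile [ 0.491 -0.072  0.012]
False
[0.389667   0.20935841 0.82219021]
0.02180339485029241 25.000017285346985 [-0.33809561 -0.33593139 -0.2421573 ] [ 0.04444386 -0.01850314  0.0104322 ]
False
0.02176157869266227 [ 0.57279209 -0.3675248  -1.07320421] [-0.01030176  0.029731   -0.00494753] [0.52819407 0.29713759 0.1493966 ] 6.7333
```

View pics/g.png

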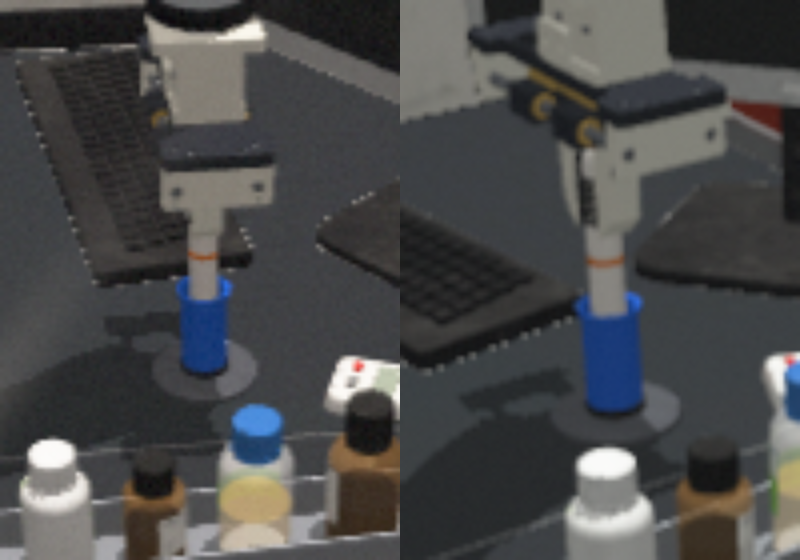

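The crops show the reader gripped on its band and rising out of the cup, which stays flat on the worktop (about (205,330) and (612,350)). Lift clear, carry over, then measure the lens and tile from both cameras.

Run:
```python
from h import *
x,y=.528,.297
print(bot.move_linear([x,y,.33],velocity=.08,max_force=15), bot.sense()["wrist_force"])
bot.move_linear([.489,-.077,.33],velocity=.15)
bot.move_linear([.489,-.077,.20],velocity=.1)
bot.hold(.3)
s=bot.sense();print(s["time"],s["tcp_pos"],s["orientation"],s["grip_width"],s["wrist_force"],s["moment"])
ims=[]
for n in("side","scene"):
    p=cam(n)
    for k in("reader_lens","reader_grip","white_tile_top","holder"):
        for d in bot.mark_of(k,p)[:1]: print(n,k,np.round(d["location"],3),round(d["confidence"],2))
    u,v=map(int,pix(p,[.489,-.077,.09]));u0,v0=u-50,v-70;print(n,u0,v0)
    ims.append(cv2.resize(p["color"][v0:v0+140,u0:u0+100],None,fx=4,fy=4,interpolation=cv2.INTER_CUBIC)); cv2.imwrite(f"pics/full_{n}.png",p["color"])
cv2.imwrite("pics/c.png",np.hstack(ims))
w=cam("wrist");cv2.imwrite("pics/w2.png",w["color"])
```

```text
False [-0.40145855 -0.53967745 -1.24326264]
13.6583 [ 0.48911331 -0.07699211  0.20022091] [ 2.19591639e-04 -5.98602273e-07  9.99999976e-01  2.50842478e-05] 0.021306091807788825 [-0.29432298  0.70087641  0.27593185] [0.00714102 0.02882435 0.01891185]
side reader_lens [ 0.488 -0.081  0.068] 0.56
side reader_grip [ 0.488 -0.076  0.202] 0.67
side white_tile_top [ 0.49  -0.077  0.011] 0.78
side 217 169
scene reader_lens [ 0.491 -0.081  0.064] 0.88
scene reader_grip [ 0.489 -0.074  0.201] 0.72
scene white_tile_top [ 0.485 -0.078  0.01 ] 0.84
scene holder [0.528 0.3   0.001] 0.6
scene 262 180
```

View pics/c.png

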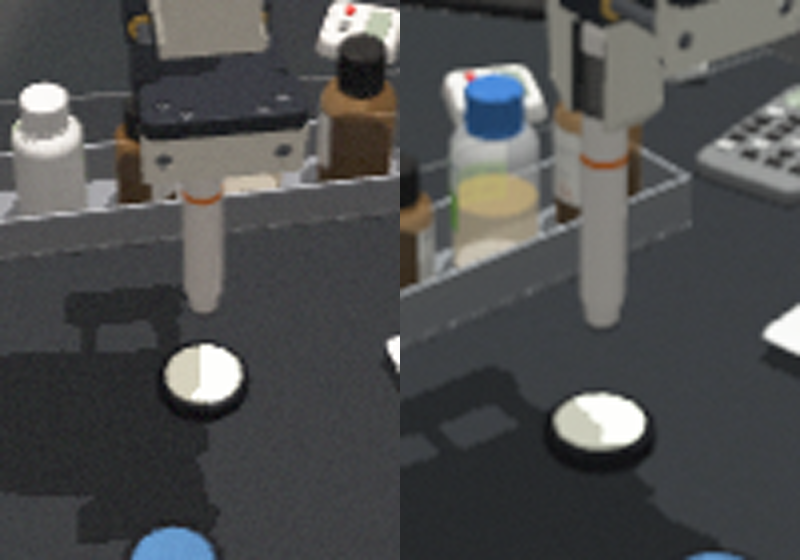

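View pics/w2.png

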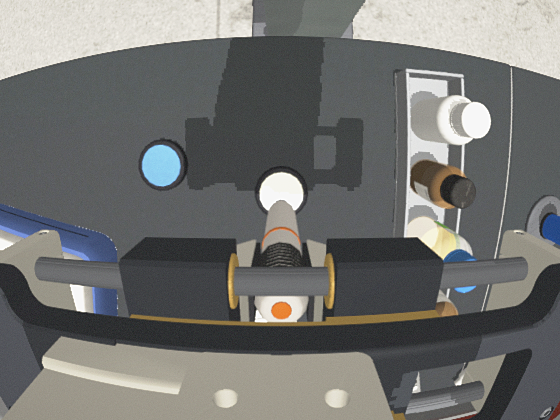

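Crops: the lens end is at side (268,246) and scene (312.7,260.5), the white disc centre at side (268,262.5) and scene (312,285.5), and nothing has been disturbed. In the wrist view the reader points at the white disc centre (281,192). Now triangulate and check the tilt numerically.

Run:
```python
from h import *
from scipy.optimize import least_squares
P={n:cam(n) for n in("side","scene","wrist")}
tiles=[];obs={}
for n,p in P.items():
    im=p["color"].astype(int);hsv=cv2.cvtColor(p["color"],cv2.COLOR_BGR2HSV)
    u,v=pix(p,[.489,-.077,.012])
    m=((im.min(2)>120)).astype(np.uint8); 
    if n!="wrist":
        k,l,st,ce=cv2.connectedComponentsWithStats(m)
        i=min(range(1,k),key=lambda i:np.hypot(*(ce[i]-[u,v])) if st[i,4]>60 else 1e9)
        print(n,"tile px",ce[i].round(1),st[i],plane(p,*ce[i],.012).round(4))
        # axis midpoints: rows between ring & lens, sub-pixel edges by brightness
        r=[]
        g=im.min(2)
        for z in np.linspace(.078,.125,9):
            uu,vv=pix(p,[.489,-.077,z]); row=int(round(vv)); c0=int(round(uu))
            seg=g[row,c0-11:c0+12]; mm=cv2.connectedComponents((seg>95).astype(np.uint8).reshape(1,-1))[1][0]
            lab=mm[11]; idx=np.where(mm==lab)[0]+c0-11
            r.append((row,idx.mean(),len(idx)))
        r=np.array(r);obs[n]=r;print(r.round(1).tolist())
def res(a):  # axis x=a0+a2*t ; y=a1+a3*t, t=z-.2
    o=[]
    for n,r in obs.items():
        z=np.linspace(.05,.15,60);q=np.array([pix(P[n],[a[0]+a[2]*(k-.2),a[1]+a[3]*(k-.2),k]) for k in z])
        f=np.polyfit(q[:,1],q[:,0],3);o+=list(np.polyval(f,r[:,0])-r[:,1])
    return o
s=least_squares(res,[.489,-.077,0,0],loss="soft_l1");print("axis",s.x.round(4),"lens at",(s.x[:2]-s.x[2:]*.133).round(4),np.round(s.fun,1))
print("lens tri",tri([ray(P["side"],268,246),ray(P["scene"],312.7,260.5)]).round(4))
```

```text
side tile px [267.6 262.1] [258 255  20  15 222] [ 0.4896 -0.0768  0.012 ]
[[243.0, 267.0, 7.0], [242.0, 267.5, 8.0], [240.0, 267.0, 9.0], [238.0, 267.5, 10.0], [236.0, 267.0, 9.0], [234.0, 267.0, 9.0], [232.0, 267.0, 9.0], [231.0, 267.0, 9.0], [229.0, 267.0, 9.0]]
scene tile px [311.6 284.8] [301 278  22  14 250] [ 0.4867 -0.0789  0.012 ]
[[256.0, 312.0, 9.0], [254.0, 312.0, 11.0], [251.0, 312.0, 11.0], [248.0, 312.0, 11.0], [246.0, 312.5, 12.0], [243.0, 312.0, 11.0], [240.0, 312.5, 12.0], [238.0, 312.5, 12.0], [235.0, 311.0, 15.0]]
axis [ 0.4889 -0.0742 -0.0038  0.0144] lens at [ 0.4895 -0.0761] [ 0.2 -0.3  0.2 -0.4  0.1  0.1  0.   0.  -0.   0.1  0.1  0.1  0.1 -0.4
  0.1 -0.4 -0.4  1.1]
lens tri [ 0.4913 -0.0752  0.0663]
```

Run:
```python
from h import *
print(bot.move_linear([.4885,-.0777,.155],velocity=.05,max_force=5))
bot.hold(.5)
s=bot.sense();print(s["time"],s["tcp_pos"],s["orientation"],s["grip_width"],s["wrist_force"])
ims=[]
for n in("side","scene"):
    p=cam(n)
    for k in("reader_lens","reader_grip","white_tile_top"):
        for d in bot.mark_of(k,p)[:1]: print(n,k,np.round(d["location"],3),round(d["confidence"],2))
    X=[.4885,-.0777,.024];print(n,"pred lens",np.round(pix(p,X),1),"pred tile",np.round(pix(p,[.4885,-.0777,.012]),1))
    u,v=map(int,pix(p,X));u0,v0=u-25,v-30;print(n,u0,v0)
    ims.append(cv2.resize(p["color"][v0:v0+60,u0:u0+50],None,fx=8,fy=8,interpolation=cv2.INTER_CUBIC))
cv2.imwrite("pics/d.png",np.hstack(ims))
```

```text
False
15.9083 [ 0.48850762 -0.07769154  0.15505136] [ 4.44740236e-05 -1.88777787e-06  9.99999999e-01  1.28636519e-05] 0.02191103032228894 [-0.19779534 -0.57557082 -0.77944115]
side reader_lens [ 0.487 -0.08   0.023] 0.59
side white_tile_top [ 0.488 -0.079  0.011] 0.56
side pred lens [267.1 259.1] pred tile [267.2 262.4]
side 242 229
scene reader_grip [ 0.49  -0.077  0.159] 0.71
scene white_tile_top [ 0.487 -0.079  0.011] 0.74
scene pred lens [312.  279.3] pred tile [312.  284.2]
scene 287 249
```

View pics/d.png

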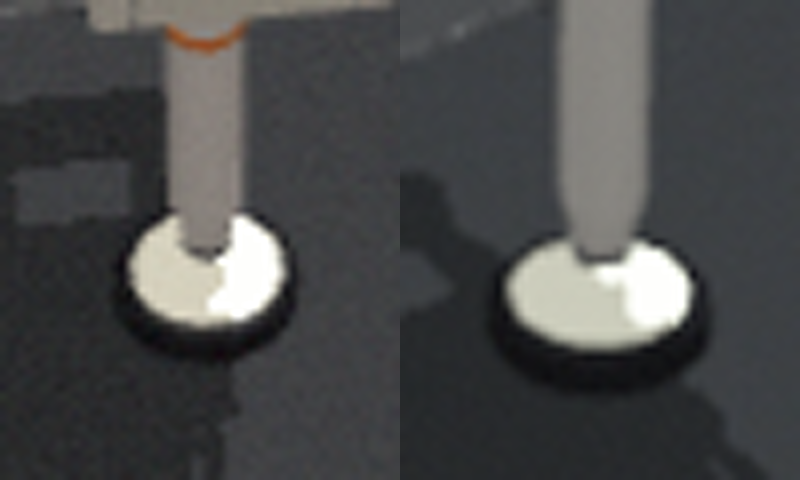

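The crops show the lens end just above the white disc: side lens at about (207,238) against disc centre (208,267), scene lens at about (604,241) against disc (600,292). Solve the relative offset.

Run:
```python
from h import *
X=np.array([.4885,-.0777,.012]);A=[];b=[]
for n,o in(("side",(-1,-29)),("scene",(4,-51))):
    p=cam(n);p0=np.array(pix(p,X))
    A.append(np.array([(np.array(pix(p,X+e))-p0)/.005 for e in np.eye(3)*.005]).T);b+=[o[0]/8,o[1]/8]
A=np.vstack(A);b=np.array(b)
s=np.linalg.lstsq(A,b,rcond=None);print("lens-tile",s[0].round(4),s[0].round(4),(A@s[0]-b).round(2))
print("gap if z=.012:",np.linalg.lstsq(A[:,:2],b-A[:,2]*.012,rcond=None)[0].round(4),(A@np.r_[np.linalg.lstsq(A[:,:2],b-A[:,2]*.012,rcond=None)[0],.012]-b).round(2))
p=cam("wrist");cv2.imwrite("pics/w3.png",cv2.resize(p["color"][140:280,200:360],None,fx=5,fy=4.285))
cv2.imwrite("pics/w3.png",cv2.resize(p["color"][150:270,200:360],None,fx=5,fy=5,interpolation=cv2.INTER_CUBIC))
print(np.round(pix(p,X),1), np.round(pix(p,X+[0,0,.012]),1))
```

```text
lens-tile [-0.0006 -0.0025  0.017 ] [-0.0006 -0.0025  0.017 ] [-0.07 -0.18  0.1   0.12]
gap if z=.012: [0.0016 0.0018] [ 0.64 -0.3  -0.38  0.73]
[279.9 203. ] [279.9 206.2]
```

View pics/w3.png

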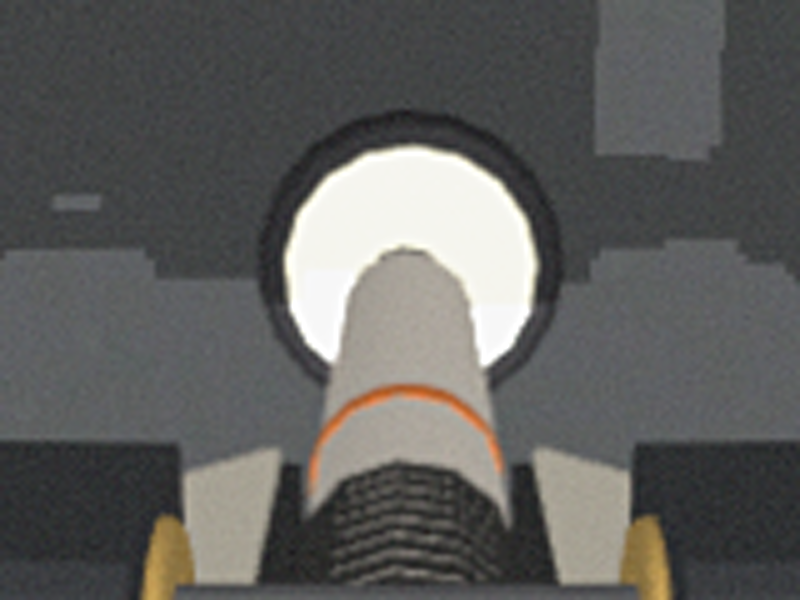

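Wrist crop: the disc is centred at about (411,268) and the lens tip's near edge is at (407,247), so the lens centre is at about (407,287). Combine all three views.

Run:
```python
from h import *
X=np.array([.4885,-.0777,.012]);A=[];b=[]
w=cam("wrist");t=np.linspace(0,6.28,60,endpoint=False)
def circ(r,z,dx=0): return np.array([pix(w,X+[dx+r*np.cos(a),r*np.sin(a),z]) for a in t])
for nm,c in(("disc",circ(.0225,0)),("lens@10",circ(.0075,.010)),("lens@14",circ(.0075,.014))):
    c=(c-[200,150])*5; print(nm,"min",c.min(0).round(),"max",c.max(0).round())
for n,o,k in(("side",(-1,-29),8),("scene",(4,-51),8),("wrist",(-4,19),5)):
    p=cam(n);p0=np.array(pix(p,X))
    A.append(np.array([(np.array(pix(p,X+e))-p0)/.005 for e in np.eye(3)*.005]).T);b+=[o[0]/k,o[1]/k]
A=np.vstack(A);b=np.array(b)
s=np.linalg.lstsq(A,b,rcond=None);print("lens-tile",s[0].round(4),(A@s[0]-b).round(2))
print(bot.sense()["time"])
```

```text
disc min [275. 141.] max [524. 385.]
lens@10 min [356. 236.] max [443. 320.]
lens@14 min [356. 241.] max [443. 326.]
lens-tile [-0.     -0.0008  0.0154] [ 0.1  -0.33 -0.2   0.26 -0.09  0.07]
16.6583
```

Run:
```python
from h import *
print(bot.move_linear([.4885,-.077,.1525],velocity=.02,max_force=4))
bot.hold(1.)
s=bot.sense();print(s["time"],s["tcp_pos"],s["orientation"],s["grip_width"],s["finger_force"],s["wrist_force"])
ims=[]
for n in("side","scene"):
    p=cam(n);u,v=map(int,pix(p,[.4885,-.077,.024]));ims.append(cv2.resize(p["color"][v-30:v+30,u-25:u+25],None,fx=8,fy=8,interpolation=cv2.INTER_CUBIC))
cv2.imwrite("pics/e.png",np.hstack(ims))
p=cam("scene")
for k in("holder","white_tile_top","stock_0"): print(k,[np.round(d["location"],3) for d in bot.mark_of(k,p)[:1]])
```

```text
False
17.9417 [ 0.48851317 -0.07700636  0.15251492] [ 2.46398295e-05  1.22689799e-05  1.00000000e+00 -3.13652957e-06] 0.021659709739225104 25.00002533197403 [ 0.13989341 -0.25338479 -0.44663383]
holder [array([ 0.528,  0.295, -0.   ])]
white_tile_top [array([ 0.488, -0.078,  0.012])]
stock_0 [array([0.404, 0.084, 0.006])]
```

View pics/e.png

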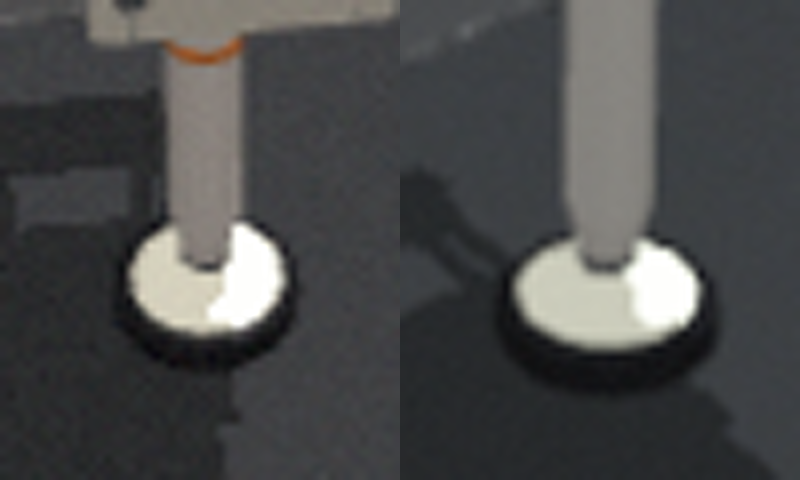

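The reader hangs upright over the disc: side lens column 206 against disc centre 207, scene 608 against 607. There is a visible gap of about 1 cm, and the tile and holder are where they were. Handing in.

```bash
python3 -c "
from station import bot
print(bot.hand_in())"
```

```text
the job is handed in; nothing more can be done
None
```

The job is handed in at about 18 s: the gripper holds the reader upright and still, its lens centred over the white tile to about 1 mm and about 1 cm above it (9.5–13 mm by my measurements), with no contact felt.

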